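# Ready the bottle carrier for the steriliser and carry it over level

## Task

Get the carrier ready for the steriliser: stand every square bottle from the bench upright in a free compartment of the carrier and open its blue cap by three quarters of a turn anticlockwise, the bottle held from turning by its compartment. Then lift the loaded carrier by its steel handle bar: one of its two instrument boxes is full and the other empty, so find the balance with a small trial lift and shift your hand along the bar until it comes up level, as the loosened bottles must not be tipped. With everything still aboard, lift it level clear of the bench and set it down gently inside the metal loading tray, and leave the other glassware where it is.

Things in the scene. Friction and masses are not known exactly. Their poses are not given: they have to be found in the camera images.
- carrier: White plastic bottle carrier, loose, 268 mm long (x) by 188 wide (y). Origin: middle of its underside, z up, x roughly away from the robot. Floor 4 mm thick, walls 40 mm high. Four free bottle compartments, centres at x = +-33, y = +-64 mm, each 63 (x) by 55 mm (y). An instrument box lies across each end, at x = +-99. Loaded weight 0.75 to 1 kg.
- handle_mid (a point): Middle of the handle, a round bar 10 mm thick along the carrier's x from -130 to +130 mm, its axis 118 mm above the underside; axes as the carrier's; free space below. Polished, slippery steel: grip firmly (60 N or more). Balance point hidden, 40 to 70 mm from here towards the fuller box, whichever that is. Gripped off balance, the bar turns in the fingers and the heavy end hangs.
- tray: Stainless loading tray of the steriliser, does not move, 300 mm long (x) by 224 mm wide (y), z up. Origin: middle of its underside. Floor 3 mm thick, rim 18 mm high; inside the rim 294 by 218 mm, so the carrier goes in lengthwise, either way round, with about 13 mm to spare on each side.
- bottle1: Square clear-plastic media bottle 1, loose, may be absent; body 46 by 46 mm, 66 mm high, short neck, blue cap on top, 96 mm high in all, about 0.045 kg. Origin: middle of its underside, z up, x and y square to its sides. It can be carried by its cap.
- cap1 (a joint): Turn of bottle 1's captive blue screw cap, rad: 0 tight, grows anticlockwise seen from above, stops at 5.4; starts at 0 to 0.3. Friction 0.06 N m: on the bench the bottle spins along, in a compartment it can turn only about 0.2 rad. Cap round, 38 mm across, 22 mm high; it does not rise or come off.
- captop1 (a point): Centre of the top of bottle 1's cap, 96 mm above the bottle's underside; turns with the cap, x along the white line on it.
- bottle2: Square clear-plastic media bottle 2, loose, may be absent; body 46 by 46 mm, 66 mm high, short neck, blue cap on top, 96 mm high in all, about 0.045 kg. Origin: middle of its underside, z up, x and y square to its sides. It can be carried by its cap.
- cap2 (a joint): Turn of bottle 2's captive blue screw cap, rad: 0 tight, grows anticlockwise seen from above, stops at 5.4; starts at 0 to 0.3. Friction 0.06 N m: on the bench the bottle spins along, in a compartment it can turn only about 0.2 rad. Cap round, 38 mm across, 22 mm high; it does not rise or come off.
- captop2 (a point): Centre of the top of bottle 2's cap, 96 mm above the bottle's underside; turns with the cap, x along the white line on it.
- bottle3: Square clear-plastic media bottle 3, loose, may be absent; body 46 by 46 mm, 66 mm high, short neck, blue cap on top, 96 mm high in all, about 0.045 kg. Origin: middle of its underside, z up, x and y square to its sides. It can be carried by its cap.
- cap3 (a joint): Turn of bottle 3's captive blue screw cap, rad: 0 tight, grows anticlockwise seen from above, stops at 5.4; starts at 0 to 0.3. Friction 0.06 N m: on the bench the bottle spins along, in a compartment it can turn only about 0.2 rad. Cap round, 38 mm across, 22 mm high; it does not rise or come off.
- captop3 (a point): Centre of the top of bottle 3's cap, 96 mm above the bottle's underside; turns with the cap, x along the white line on it.
- bottle4: Square clear-plastic media bottle 4, loose, may be absent; body 46 by 46 mm, 66 mm high, short neck, blue cap on top, 96 mm high in all, about 0.045 kg. Origin: middle of its underside, z up, x and y square to its sides. It can be carried by its cap.
- cap4 (a joint): Turn of bottle 4's captive blue screw cap, rad: 0 tight, grows anticlockwise seen from above, stops at 5.4; starts at 0 to 0.3. Friction 0.06 N m: on the bench the bottle spins along, in a compartment it can turn only about 0.2 rad. Cap round, 38 mm across, 22 mm high; it does not rise or come off.
- captop4 (a point): Centre of the top of bottle 4's cap, 96 mm above the bottle's underside; turns with the cap, x along the white line on it.
- box1: Shut instrument box 1, grey with a green lid, loose, 58 (x) by 174 (y) by 70 mm high, lying across one end of the carrier (x = +99 or -99 mm); origin: middle of its underside. Stays there. The two look alike: one is full of steel tools (about 0.54 kg), the other nearly empty (about 0.04 kg); which is which cannot be seen.
- box2: Shut instrument box 2, grey with a green lid, loose, 58 (x) by 174 (y) by 70 mm high, lying across one end of the carrier (x = +99 or -99 mm); origin: middle of its underside. Stays there. The two look alike: one is full of steel tools (about 0.54 kg), the other nearly empty (about 0.04 kg); which is which cannot be seen.
- beaker: Glass beaker, 68 mm across, 90 mm high, bystander; origin: middle of its underside. Leave alone.
- washbottle: White wash bottle with a red cap, 60 mm across, about 175 mm high, bystander; origin: middle of its underside. Leave alone.
- dishes: Stack of three yellow culture dishes, 90 mm across, 44 mm high, bystander; origin: middle of its underside. Leave alone.
Not all that is in view belongs to the job. What is shaped like the bottle2 but red is not meant.

How it is judged:
By the outcome, as a careful person would: the job done as asked, in the order asked, and still so for the second after the job is handed in, with the robot touching nothing.
Of bottle1, bottle2, bottle3, bottle4 only 2 to 4 are there at a start; the rules pass over those that are not, and their reading is None.
At some moment in a run one of bottle1, bottle2, bottle3, bottle4 may be knocked a few centimetres aside while the robot is not near it.
It also fails if it takes over 210 s, if anything falls off the work surface, if the arm or the gripper's body presses on something with over 40 N, if the wrist force passes 120 N, or if a joint passes its speed limit or range.

## Robot

A 6-joint arm with a two-finger parallel gripper is mounted at the origin on the work surface. World frame = base frame: x ahead of the robot, y to its left, z up, the work surface at z = 0. Lengths are in mm, angles in rad, forces in N, time in s.
With the tool pointing down it reaches from about 325 to 775 mm from the base axis. Payload 9.3 kg.
Tool frame: the origin (TCP) lies at the very end of the fingers, on their centre line; the grasp point (between the pads) lies 19 mm behind it (env.grasp_offset is the distance from the TCP to the grasp point, in mm); z points along the fingers, y is the direction in which the jaws open and shut (so a half turn about z gives the same grasp; the last joint's range is limited). The gripper opens to 85 mm and grips with 20 to 120 N. Pads are 22 mm wide; open, the fingers measure 114 mm over their backs; the gripper's body (76 mm by 85 mm) begins 54 mm behind the grasp point. The pads swing forward as they close: fully open they stand 13 mm farther back than shut.
Start: joints at [-1.287, 0.259, 0.021, 1.334, 0, 1.418], TCP at [232.666, -498.36, 231.279] pointing down, gripper open.
Joint ranges: [-3.04, 3.04], [-0.91, 1.82], [-1.04, 1.36], [-1.92, 1.95], [-1.52, 1.45], [-3.14, 3.14]. Speed limits (rad/s): [2.22, 2.22, 2.79, 3.14, 3.14, 3.14].

## Interface

Orientations are given as a unit quaternion [x, y, z, w].
In Python, from plant import env gives the robot as it stands.
- The arm moves only by the tool send_rows, never from a script. Its argument "moves" is a list that holds one entry, the list of rows, each a list of 6 numbers: the shift along the tool's x, y, z in units of 50 mm (1.0 is 50 mm), then the turn, a rotation vector about the tool's x, y, z in units of 8 degrees (1.0 is 8 degrees). In form: [[[dx, dy, dz, ax, ay, az], ...]]. A call has 1 to 12 rows; each row is the pose to reach, as a shift and turn from the pose commanded when the call began, along the tool's axes at that moment; what a row does not reach only later rows make up. A row lasts 1/10 s, in which the tool goes at most 50 mm and 8.59 degrees, less where a joint would pass 70% of its speed; a pose out of reach is approached as far as the arm can. A call with a gripper value outside its range is refused whole. "jaw" is the opening, from 0 (shut) to 1 (fully open), set as the call begins (left out, the last holds). The fingers move at their own pace and stop on an object; the grip force is fixed at half the most. Time passes only in rows, so rows that repeat a pose let the fingers close. It gives the time, the measured TCP pose, the force and the opening at its end, in the units of the state.
- env.sense(): the state, without advancing time (a new reading comes with each control period).
- env.camera(name): name is "scene" or "top" or "wrist"; returns the picture (400x640x3 uint8, red, green, blue); there is no depth.
- env.calibration(name): a dict with "fovy" (degrees; the focal length in pixels is half the picture's height over the tangent of half this angle, whatever the lens; pixels are square), "cx", "cy" (the principal point, pixels), "k1" (the pictures are not rectified: a ray, as slopes to the right and down, at radius r is drawn at 1 + k1 r^2 times it, then the intrinsics apply), "extrinsics" (4x4, takes a point from world to camera coordinates); the wrist camera has in their place "T_tool_cam" (4x4, takes a point from camera to tool coordinates, whose origin is the TCP and whose axes are the flange's). Camera axes: x right, y up, looking along -z (the intrinsics and any distortion apply to the point x, -y, -z); pixel columns grow to the right and rows downward; lengths in mm; the calibration is good to about 2 mm. A picture is of the moment at which its call begins: read the wrist's pose just before it. calibration takes no time and is no camera call.
- env.hand_in(): hands the job in, once; it reports no verdict.
Trained networks look in the newest picture that a camera, given by its name, has taken for a name from the list of things; names that differ only in an ending like _2 or _b are one class to them, and where a whole thing is asked for, a point or a joint stands for the part that bears it (a point fixed in the world has none). Each returns a list of dicts, best first, with "score" (0 to 1); they miss things now and then, are a little off and sometimes report something else, mostly with a low value. They report only what shows in the picture. A call takes as long as a camera call. They do not tell look-alikes from the thing itself.
- env.search_frame(camera, thing): "uv" ([column, row] in pixels, amid what is visible of it).
- env.silhouettes(camera, thing): "pixels" (400x640 bool, what is visible of it) and "uv" ([column, row] in pixels, amid what is visible of it).
The state is a dict: "time_s": time; "joint_positions": joint angles; "dq": joint speeds; "joint_torque": joint torques, N m; "tcp_pos": TCP position; "orientation": TCP orientation; "contact_force": force on the tool from outside, world axes, zero at the start; "ft_torque": the same for the moment, N m; "width": opening from 0.0 (shut) to 1.0 (fully open).
Only numpy, scipy, OpenCV 4.12 (cv2) and the standard library are available. Lean on these libraries where they do the work, as an engineer would, in place of code of your own. Each camera call takes 0.05 s, during which the arm holds its last target. There are 200 camera calls.

## Working session

There is one attempt and no reset: what is moved stays moved. The work goes in short steps, Python scripts to look and compute and a tool call to move; the robot and the scene stay as the last step left them, time stands still between calls to the robot, and variables do not carry over. Pictures are saved under pics/ and viewed, about 12 in all and at most 16, crops included, and the job is handed in when it is done.

Besides the shell and the picture viewer there is one more tool, called after ">>>" as a command line: name --argument value ..., lists and objects as JSON in quotes. send_rows: Moves the arm, as the interface text tells. Its arguments: {"type":"object","properties":{"moves":{"type":"array"},"jaw":{"type":"number"}},"required":["moves"]}

```bash
ls; mkdir -p pics
cat > h.py <<'E'
import numpy as np, cv2
from plant import env
from scipy.spatial.transform import Rotation as R
def cam(name):
    c=env.calibration(name); f=200/np.tan(np.radians(c["fovy"])/2)
    if "extrinsics" in c: T=np.linalg.inv(np.array(c["extrinsics"]))
    else:
        s=env.sense(); W=np.eye(4); W[:3,:3]=R.from_quat(s["orientation"]).as_matrix(); W[:3,3]=s["tcp_pos"]
        T=W@np.array(c["T_tool_cam"])
    return f,c["cx"],c["cy"],c["k1"],T
def world(name,uv,z,C=None):
    f,cx,cy,k,T=C or cam(name)
    d=np.array([(uv[0]-cx)/f,(uv[1]-cy)/f]); p=d.copy()
    for _ in range(20): p=d/(1+k*(p@p))
    v=T[:3,:3]@np.array([p[0],-p[1],-1]); o=T[:3,3]
    return o+v*(z-o[2])/v[2]
def pix(name,P,C=None):
    f,cx,cy,k,T=C or cam(name)
    q=np.linalg.inv(T)@np.append(P,1); x,y=q[0]/-q[2],-q[1]/-q[2]; m=1+k*(x*x+y*y)
    return np.array([cx+f*x*m,cy+f*y*m])
def shot(name,fn):
    im=env.camera(name); cv2.imwrite("pics/"+fn,cv2.cvtColor(im,cv2.COLOR_RGB2BGR)); return im
E
python3 - <<'E'
from h import *
print(env.sense())
for n in ("top","scene"):
    shot(n,n+"0.png"); print(n,[np.round(a,2).tolist() for a in cam(n)])
for t,z in (("captop1",96),("carrier",40),("handle_mid",118),("tray",3)):
    for o in env.search_frame("top",t): print(t,np.round(o["uv"]),round(o["score"],2),np.round(world("top",o["uv"],z)))
print(env.calibration("wrist"))
E
```

```text
pics
{'time_s': 0.0, 'joint_positions': array([-1.28659142e+00,  2.59218658e-01,  2.07120241e-02,  1.33367931e+00,
       -6.23547011e-06,  1.41817491e+00]), 'dq': array([-0.00169175, -0.00013566,  0.00034795,  0.0010957 , -0.00066838,
       -0.00065106]), 'joint_torque': array([-1.18791475e-03, -5.55639338e+01,  3.44532108e+01,  1.37674811e-02,
       -1.68617971e-04, -2.02533158e-06]), 'tcp_pos': array([ 232.58664725, -498.07798614,  230.63220792]), 'orientation': array([ 9.76242280e-01,  2.16680704e-01, -4.87906549e-05, -6.93099903e-04]), 'contact_force': array([-0.74543411,  0.2668088 , -0.40558604]), 'ft_torque': array([-0.01260093,  0.0049562 ,  0.02817839]), 'width': 0.9979708507153554}
top [459.08, 317.07, 200.95, -0.08, [[-0.01, 0.98, -0.19, 369.4], [-1.0, -0.01, -0.0, 62.83], [-0.0, 0.19, 0.98, 1304.58], [0.0, 0.0, 0.0, 1.0]]]
scene [429.45, 321.94, 203.04, 0.0, [[-0.38, -0.55, 0.74, 1638.18], [0.92, -0.24, 0.3, 471.53], [0.01, 0.8, 0.6, 940.55], [0.0, 0.0, 0.0, 1.0]]]
captop1 [207. 265.] 0.74 [434. 355.  96.]
captop1 [218. 221.] 0.55 [549. 332.  96.]
captop1 [469. 210.] 0.52 [ 573. -343.   96.]
captop1 [163. 191.] 0.52 [633. 484.  96.]
carrier [296. 220.] 0.81 [561. 126.  40.]
carrier [214. 261.] 0.3 [446. 352.  40.]
handle_mid [295. 219.] 0.92 [550. 124. 118.]
tray [392. 211.] 0.77 [ 589. -149.    3.]
tray [472. 169.] 0.54 [ 713. -390.    3.]
{'fovy': 69.47556766333796, 'cx': 321.353832208488, 'cy': 200.3176389896542, 'k1': -0.043722963019609054, 'T_tool_cam': array([[ 9.49098189e-04,  9.58038902e-01,  2.86636638e-01,
         7.19358450e+01],
       [ 9.99999213e-01, -6.74240642e-04, -1.05760618e-03,
        -1.47847663e-01],
       [-8.19965791e-04,  2.86637416e-01, -9.58038788e-01,
        -1.41715869e+02],
       [ 0.00000000e+00,  0.00000000e+00,  0.00000000e+00,
         1.00000000e+00]])}
```

Run:
```python
import cv2
a=cv2.imread("pics/top0.png")[110:350,120:520]; cv2.imwrite("pics/top0c.png",cv2.resize(a,None,fx=2,fy=2,interpolation=cv2.INTER_CUBIC))
```

```text
(no output)
```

View pics/top0c.png

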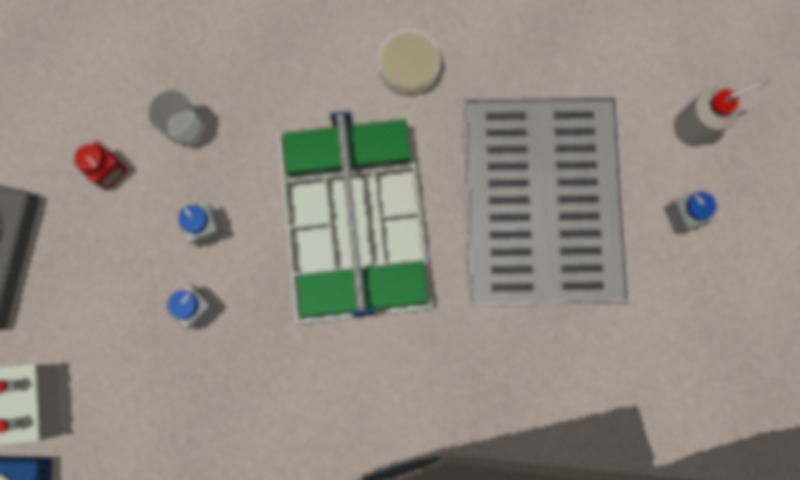

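View pics/scene0.png

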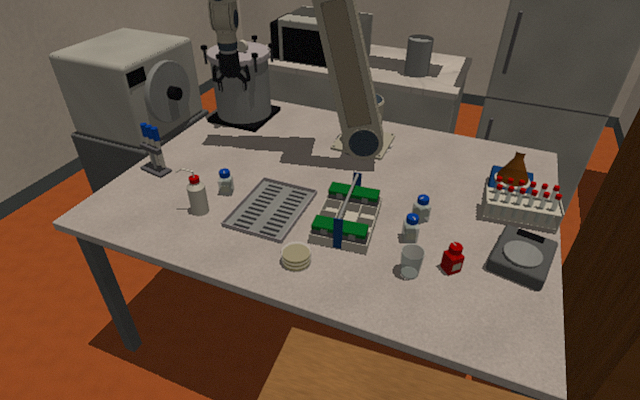

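Top view: the blue-capped candidates are at (207,265), (218,221) and (469,210). The red look-alike at (163,191) and the red-capped wash bottle at (482,160) are not meant. The carrier is around (296,220) and the tray around (392,211). The scene view agrees: three blue-capped square bottles. I'll start with the one at (469,210).

```bash
cat >> h.py <<'E'
def go(pos,yaw=None,s=None):
    s=s or env.sense(); Q=R.from_quat(s["orientation"]); M=Q.as_matrix()
    if yaw is None: yaw=np.arctan2(M[1,0],M[0,0])
    G=np.array([[np.cos(yaw),np.sin(yaw),0],[np.sin(yaw),-np.cos(yaw),0],[0,0,-1]])
    d=M.T@(np.array(pos)-s["tcp_pos"])/50
    r=(Q.inv()*R.from_matrix(G)).as_rotvec()/np.radians(8)
    print("row",np.round(d,3),np.round(r,2),"from",np.round(s["tcp_pos"],1),"yaw",round(np.degrees(np.arctan2(M[1,0],M[0,0])),1),"q6",round(s["joint_positions"][5],2),"t",round(s["time_s"],1))
    return d,r
E
python3 - <<'E'
from h import *
env.camera("top"); C=cam("top")
for t,z in (("handle_mid",123),("carrier",40),("tray",18),("beaker",90),("washbottle",175),("dishes",44)):
    for o in env.silhouettes("top",t)[:1]:
        m=o["pixels"].astype(np.uint8); c=max(cv2.findContours(m,0,1)[0],key=cv2.contourArea)
        w=np.array([world("top",p,z,C)[:2] for p in c[:,0]],np.float32)
        print(t,round(o["score"],2),o["uv"],cv2.minAreaRect(w),w.min(0),w.max(0))
for uv in ((290.5,168),(301.5,266)): print(world("top",uv,118,C))
go([573,-343,215],np.radians(40))
go([573,-343,215])
E
```

```text
handle_mid 0.58 [294.5, 216.9] ((559.7494506835938, 120.04700469970703), (273.73046875, 179.5603790283203), 6.7585577964782715) [425.1569    25.282621] [694.8819  216.61719]
carrier 0.66 [295.0, 217.7] ((572.15576171875, 123.59318542480469), (294.9131164550781, 189.9823455810547), 6.4900689125061035) [426.39026   22.610086] [717.7454 223.8912]
tray 0.8 [389.3, 210.7] ((592.722900390625, -146.92889404296875), (299.37872314453125, 227.24708557128906), 0.34358295798301697) [ 442.73746 -261.28162] [742.64325 -33.23247]
beaker 0.66 [207.1, 169.0] ((698.6383056640625, 365.65911865234375), (86.88267517089844, 68.12991333007812), 62.718994140625) [657.8568  328.42108] [737.689   407.53348]
washbottle 0.78 [472.0, 167.8] ((672.0364990234375, -335.43499755859375), (56.087039947509766, 101.32540893554688), 35.858062744140625) [ 630.50867 -378.43903] [ 707.13873 -291.3544 ]
dishes 0.73 [327.6, 140.3] ((789.0849609375, 42.18206787109375), (86.42794799804688, 99.33503723144531), 89.57675170898438) [739.3782    -1.150421] [838.7932   85.38144]
[687.90942034 136.35279536 118.        ]
[428.02981954 107.02624165 118.        ]
row [7.482 0.064 0.326] [ 0.    0.   -1.87] from [ 232.7 -498.4  231.3] yaw 25.0 q6 1.42 t 0.7
row [7.482 0.064 0.326] [0. 0. 0.] from [ 232.7 -498.4  231.3] yaw 25.0 q6 1.42 t 0.7
```

>>> send_rows --moves '[[[1,0,0,0,0,0],[2,0,0,0,0,-1],[3,0,0,0,0,-2],[4,0,0,0,0,-2],[5,0,0,0,0,-2],[6,0,0.1,0,0,-2],[7,0.05,0.2,0,0,-2],[7.45,0.06,0.3,0,0,-2],[7.45,0.06,0.3,0,0,-2],[7.45,0.06,0.3,0,0,-2]]]' --jaw 0.8

```text
time_s: 1.65
tcp_pos: [571.5, -343.2, 215.8]
orientation: [0.936, 0.351, -0.0, -0.0]
contact_force: [-0.7, 0.1, 0.4]
width: 0.8
```

```bash
cat >> h.py <<'E'
def look(fn,thing="captop1",z=96):
    C=cam("wrist"); shot("wrist",fn)
    for o in env.silhouettes("wrist",thing):
        m=o["pixels"].astype(np.uint8); c=max(cv2.findContours(m,0,1)[0],key=cv2.contourArea)
        (u,v),r=cv2.minEnclosingCircle(c)
        print(thing,round(o["score"],2),np.round(o["uv"]),"n",m.sum(),"rect",[np.round(a,1) for a in cv2.minAreaRect(c)],np.round(world("wrist",o["uv"],z,C),1))
    return C
E
python3 - <<'E'
from h import *
go([573,-343,215])
C=look("w1.png"); print(np.round(C[4],2).tolist())
E
```

```text
row [0.026 0.017 0.016] [-0.01  0.   -0.  ] from [ 571.5 -343.2  215.8] yaw 41.1 q6 1.76 t 1.6
captop1 0.92 [324. 196.] n 1368 rect [array([322., 198.]), array([42., 40.]), np.float64(90.0)] [ 571.4 -346.8   96. ]
[[0.66, 0.72, 0.22, 625.61], [-0.75, 0.63, 0.19, -295.63], [-0.0, -0.29, 0.96, 357.48], [0.0, 0.0, 0.0, 1.0]]
```

View pics/w1.png

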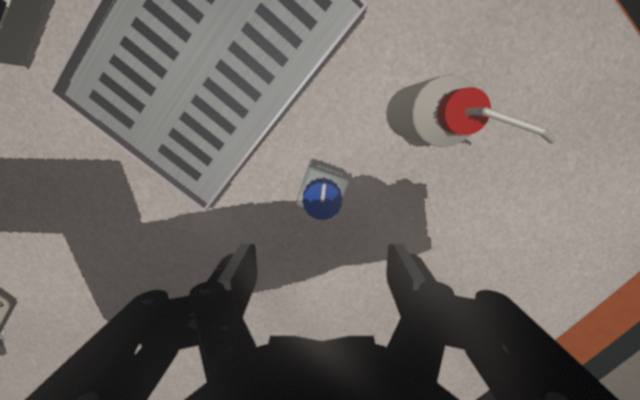

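Run:
```python
from h import *
im=cv2.imread("pics/w1.png")[150:230,280:370]; cv2.imwrite("pics/w1c.png",cv2.resize(im,None,fx=7,fy=7,interpolation=cv2.INTER_CUBIC))
C=cam("wrist")
for z in (0,66):
    a,b,c=[world("wrist",p,z,C) for p in ((313,160),(349,178),(298,205))]
    for p,q in ((a,b),(a,c)): print(z,np.linalg.norm(q-p),np.degrees(np.arctan2(*(q-p)[1::-1])))
print(world("wrist",(322,199),96,C),world("wrist",(322,199),90,C))
```

```text
0 50.915011490568574 -75.69063764975374
0 62.122439906109825 -157.7835527652592
66 41.53733120711066 -75.69063764975375
66 50.68054167584548 -157.7835527652592
[ 566.99658053 -347.92690407   96.        ] [ 565.67570663 -349.10234673   90.        ]
```

View pics/w1c.png

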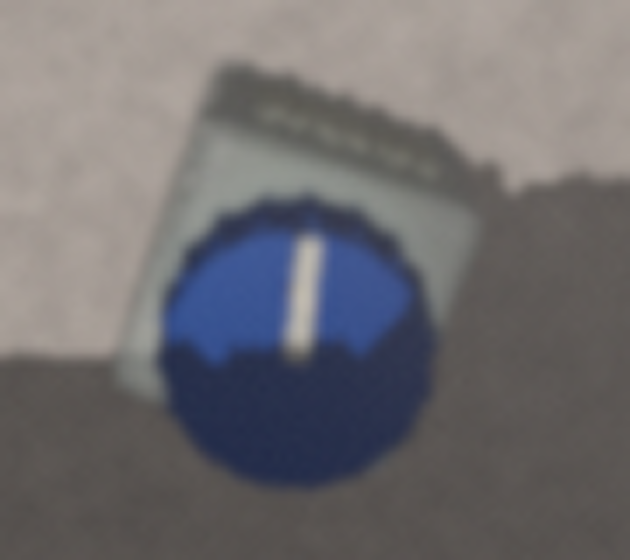

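```bash
cat >> h.py <<'E'
def edges(C,corner,a,b,z=66,cap=None):
    w=[world("wrist",p,z,C) for p in (corner,a,b)]
    for q in w[1:]: print("edge",round(np.linalg.norm(q-w[0]),1),round(np.degrees(np.arctan2(*(q-w[0])[1::-1])),1))
    if cap is not None: print("cap",np.round(world("wrist",cap,96,C),1))
E
python3 - <<'E'
from h import *
C=cam("wrist"); f=lambda x,y:(280+x/7,150+y/7)
edges(C,f(205,125),f(480,210),f(115,380),66,f(296,356))
w=[world("wrist",f(*p),96,C) for p in ((296,356),(312,235))]; print(np.degrees(np.arctan2(*(w[1]-w[0])[1::-1])))
E
```

```text
edge 42.5 -66.4
edge 41.6 -158.8
cap [ 565.8 -349.3   96. ]
33.86867056981167
```

Run:
```python
from h import *
go([565.8,-349.3,69],np.radians(67.4))
```

```text
row [-0.141  0.014  2.953] [ 0.   0.  -3.3] from [ 570.6 -344.1  216.6] yaw 41.0 q6 1.76 t 1.8
```

>>> send_rows --moves '[[[-0.12,0.01,0.8,0,0,-1],[-0.12,0.01,1.5,0,0,-2],[-0.12,0.01,2.0,0,0,-3],[-0.12,0.01,2.4,0,0,-3.3],[-0.12,0.01,2.75,0,0,-3.3],[-0.12,0.01,2.95,0,0,-3.3],[-0.12,0.01,2.95,0,0,-3.3],[-0.12,0.01,2.95,0,0,-3.3]]]' --jaw 0.65

```text
time_s: 2.55
tcp_pos: [567.1, -348.5, 69.8]
orientation: [0.832, 0.555, 0.0, 0.001]
contact_force: [0.1, -0.1, 0.1]
width: 0.653
```

>>> send_rows --moves '[[[0,0,0,0,0,0],[0,0,0,0,0,0],[0,0,0,0,0,0],[0,0,0,0,0,0],[0,0,0,0,0,0],[0,0,-0.4,0,0,0],[0,0,-1.2,0,0,0],[0,0,-2,0,0,0],[0,0,-3,0,0,0],[0,0,-3.4,0,0,0],[0,0,-3.4,0,0,0]]]' --jaw 0

```text
time_s: 3.65
tcp_pos: [568.3, -348.4, 243.2]
orientation: [0.832, 0.555, 0.001, 0.003]
contact_force: [0.9, -0.3, -1.2]
width: 0.425
```

Run:
```python
from h import *
a=np.radians(6.5)
for c in ((33,-64),(-33,-64)):
    p=np.array([558,122])+np.array([[np.cos(a),-np.sin(a)],[np.sin(a),np.cos(a)]])@c
    print(p); go([*p,260],np.radians(51.5))
```

```text
[598.03287692  62.14710729]
row [ 7.811 -2.598 -0.368] [0.05 0.01 1.99] from [ 568.3 -348.4  243.2] yaw 67.4 q6 1.29 t 3.6
[532.45713444  54.67569518]
row [ 7.17  -3.752 -0.374] [0.05 0.01 1.99] from [ 568.3 -348.4  243.2] yaw 67.4 q6 1.29 t 3.6
```

>>> send_rows --moves '[[[0.9,-0.3,-0.1,0,0,0.2],[1.8,-0.6,-0.2,0,0,0.5],[2.7,-0.9,-0.3,0,0,0.8],[3.6,-1.2,-0.35,0,0,1.1],[4.5,-1.5,-0.35,0,0,1.4],[5.4,-1.8,-0.35,0,0,1.7],[6.3,-2.1,-0.35,0,0,2],[7.1,-2.4,-0.35,0,0,2],[7.6,-2.5,-0.35,0,0,2],[7.8,-2.6,-0.35,0,0,2],[7.8,-2.6,-0.35,0,0,2],[7.8,-2.6,-0.35,0,0,2]]]'

```text
time_s: 4.85
tcp_pos: [596.8, 61.5, 255.8]
orientation: [0.901, 0.434, -0.0, -0.0]
contact_force: [-0.0, -0.4, 0.4]
width: 0.426
```

Run:
```python
from h import *
C=look("w2.png","carrier",40); go([598,62,260])
a=np.radians(6.5); Rm=np.array([[np.cos(a),-np.sin(a)],[np.sin(a),np.cos(a)]])
im=cv2.imread("pics/w2.png")
def P(x,y,z): return tuple(int(round(v)) for v in pix("wrist",[*(np.array([558,122])+Rm@[x,y]),z],C))
for q in ((134,94),(134,-94),(-134,-94),(-134,94)): cv2.circle(im,P(*q,40),4,(0,0,255),1); print(q,P(*q,40))
for q in (130,-130): cv2.circle(im,P(q,0,118),4,(255,0,255),1); print(q,P(q,0,118))
cv2.imwrite("pics/w2o.png",cv2.resize(im,(800,500)))
```

```text
carrier 0.87 [259. 144.] n 17844 rect [array([251.8, 144.3]), array([162.6, 265.2]), np.float64(58.8)] [559.3 138.   40. ]
row [ 0.031  0.003 -0.079] [-0.  0. -0.] from [596.9  60.9 256.1] yaw 51.3 q6 2.21 t 5.0
(134, 94) (285, 9)
(134, -94) (398, 132)
(-134, -94) (253, 271)
(-134, 94) (143, 178)
130 (348, 64)
-130 (174, 251)
```

View pics/w2o.png

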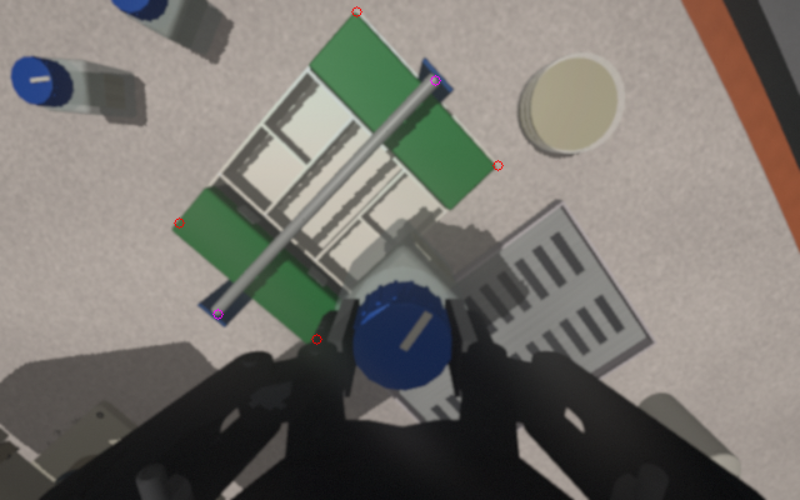

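>>> send_rows --moves '[[[0.03,0,0.6,0,0,0],[0.03,0,1.2,0,0,0],[0.03,0,1.8,0,0,0],[0.03,0,2.2,0,0,0],[0.03,0,2.6,0,0,0],[0.03,0,2.9,0,0,0],[0.03,0,3.2,0,0,0],[0.03,0,3.4,0,0,0],[0.03,0,3.55,0,0,0],[0.03,0,3.63,0,0,0],[0.03,0,3.63,0,0,0]]]'

```text
time_s: 6.05
tcp_pos: [598.0, 63.1, 74.9]
orientation: [0.901, 0.434, 0.0, 0.0]
contact_force: [-0.1, 0.0, 0.8]
width: 0.423
```

>>> send_rows --moves '[[[0,0,0,0,0,-1],[0,0,0,0,0,-2],[0,0,0,0,0,-3],[0,0,0,0,0,-4],[0,0,0,0,0,-5],[0,0,0,0,0,-6],[0,0,0,0,0,-7],[0,0,0,0,0,-8],[0,0,0,0,0,-9],[0,0,0,0,0,-10],[0,0,0,0,0,-11],[0,0,0,0,0,-12]]]'

```text
time_s: 7.25
tcp_pos: [598.0, 63.8, 75.2]
orientation: [0.278, 0.961, 0.001, 0.0]
contact_force: [-0.5, 2.3, -1.6]
width: 0.427
```

>>> send_rows --moves '[[[0,0,0,0,0,-1],[0,0,0,0,0,-2],[0,0,0,0,0,-3],[0,0,0,0,0,-4],[0,0,0,0,0,-5],[0,0,0,0,0,-6],[0,0,0,0,0,-7],[0,0,0,0,0,-8],[0,0,0,0,0,-9],[0,0,0,0,0,-10],[0,0,0,0,0,-11],[0,0,0,0,0,-12]]]'

```text
time_s: 8.45
tcp_pos: [597.7, 63.7, 75.3]
orientation: [-0.528, 0.849, 0.0, 0.0]
contact_force: [-1.5, 1.9, -0.3]
width: 0.428
```

>>> send_rows --moves '[[[0,0,0,0,0,-1],[0,0,0,0,0,-2],[0,0,0,0,0,-3],[0,0,0,0,0,-4],[0,0,0,0,0,-5],[0,0,0,0,0,-6],[0,0,0,0,0,-7],[0,0,0,0,0,-8],[0,0,0,0,0,-9],[0,0,0,0,0,-10],[0,0,0,0,0,-11],[0,0,0,0,0,-11]]]'

```text
time_s: 9.65
tcp_pos: [598.1, 63.2, 75.3]
orientation: [0.969, -0.246, 0.0, 0.0]
contact_force: [-0.0, -0.9, -0.1]
width: 0.423
```

Run:
```python
from h import *
s=env.sense(); print(s["contact_force"],s["ft_torque"]); go([598,62,220])
```

```text
[-6.21829940e-04 -9.26006311e-01 -7.22674272e-02] [-0.0683958   0.00840063 -0.01003918]
row [ 0.013  0.022 -2.894] [-0.   -0.01  0.  ] from [598.1  63.2  75.3] yaw -28.5 q6 -2.68 t 9.7
```

>>> send_rows --moves '[[[0,0,0,0,0,0],[0,0,0,0,0,0],[0,0,0,0,0,0],[0,0,-0.3,0,0,0],[0,0,-0.8,0,0,0],[0,0,-1.6,0,0,0],[0,0,-2.5,0,0,0],[0,0,-2.9,0,0,0],[0,0,-2.9,0,0,1],[0,0,-2.9,0,0,2],[0,0,-2.9,0,0,3],[0,0,-2.9,0,0,3]]]' --jaw 0.62

```text
time_s: 10.85
tcp_pos: [597.8, 63.4, 219.9]
orientation: [0.896, -0.444, 0.0, -0.0]
contact_force: [-0.1, 0.3, 0.0]
width: 0.616
```

>>> send_rows --moves '[[[0,0,0,0,0,1],[0,0,0,0,0,2],[0,0,0,0,0,3],[0,0,0,0,0,4],[0,0,0,0,0,5],[0,0,0,0,0,6],[0,0,0,0,0,7],[0,0,0,0,0,8],[0,0,0,0,0,9],[0,0,0,0,0,10],[0,0,0,0,0,11],[0,0,0,0,0,12]]]'

```text
time_s: 12.05
tcp_pos: [597.9, 63.4, 219.8]
orientation: [-0.27, 0.963, 0.0, 0.0]
contact_force: [0.1, -0.1, 0.4]
width: 0.622
```

Run:
```python
from h import *
go([545,325,225])
shot("top","t1.png")
for o in env.search_frame("top","captop1"): print(np.round(o["uv"]),round(o["score"],2),np.round(world("top",o["uv"],96)))
```

```text
row [-1.816  5.019 -0.104] [0. 0. 0.] from [597.9  63.4 219.8] yaw -148.7 q6 -0.58 t 12.1
[222. 222.] 0.72 [548. 321.  96.]
[206. 168.] 0.69 [696. 369.  96.]
[208. 262.] 0.6 [439. 355.  96.]
[164. 192.] 0.57 [630. 482.  96.]
```

>>> send_rows --moves '[[[-0.3,0.8,0,0,0,1],[-0.6,1.6,0,0,0,2],[-0.9,2.4,0,0,0,3],[-1.2,3.2,0,0,0,4],[-1.5,4,0,0,0,5],[-1.7,4.6,0,0,0,6],[-1.8,4.9,0,0,0,7],[-1.8,4.9,0,0,0,8],[-1.8,4.9,0,0,0,9],[-1.8,4.9,0,0,0,10],[-1.8,4.9,0,0,0,11],[-1.8,4.9,0,0,0,12]]]'

```text
time_s: 13.35
tcp_pos: [546.9, 319.4, 219.7]
orientation: [0.533, 0.846, -0.0, -0.0]
contact_force: [-0.0, 0.6, -0.4]
width: 0.622
```

>>> send_rows --moves '[[[0,0,0,0,0,1],[0,0,0,0,0,2],[0,0,0,0,0,3],[0,0,0,0,0,4],[0,0,0,0,0,5],[0,0,0,0,0,6],[0,0,0,0,0,6],[0,0,0,0,0,6]]]'

```text
time_s: 14.15
tcp_pos: [546.9, 319.4, 219.7]
orientation: [0.83, 0.558, -0.0, -0.0]
contact_force: [-0.1, 0.5, 0.4]
width: 0.619
```

Run:
```python
from h import *
C=look("w3.png"); go([545,325,225])
im=cv2.imread("pics/w3.png")
cv2.imwrite("pics/w3o.png",cv2.resize(im[0:320,0:480],(800,533)))
```

```text
captop1 0.86 [322. 168.] n 1337 rect [array([320.5, 170. ]), array([42., 39.]), np.float64(90.0)] [556.3 341.2  96. ]
captop1 0.86 [208. 204.] n 1388 rect [array([211.8, 203.6]), array([39.4, 42.9]), np.float64(63.4)] [440.3 350.9  96. ]
captop1 0.61 [441. 364.] n 781 rect [array([439.2, 365.9]), array([33.1, 29.1]), np.float64(63.4)] [599.4  70.2  96. ]
row [ 0.089 -0.078 -0.105] [-0.  0. -0.] from [546.9 319.4 219.8] yaw 67.7 q6 2.36 t 14.2
```

View pics/w3o.png

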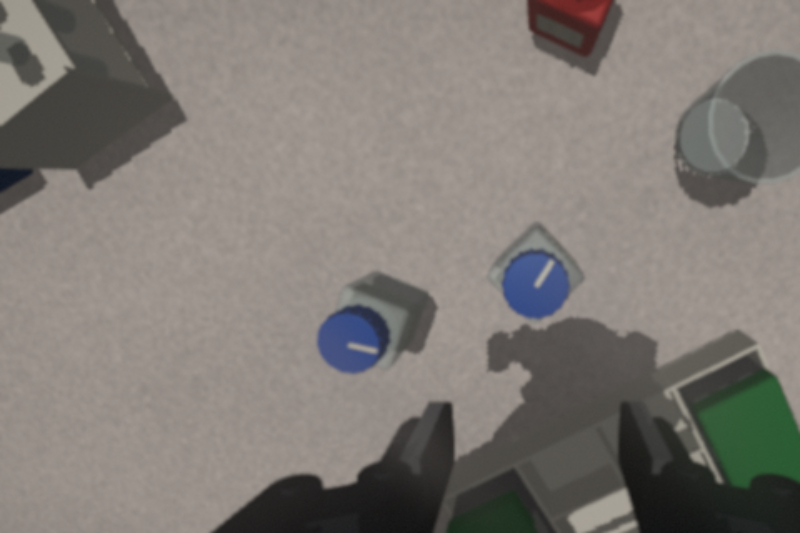

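Run:
```python
from h import *
im=cv2.imread("pics/w3.png"); k=dict(fx=6,fy=6,interpolation=cv2.INTER_CUBIC)
a=cv2.resize(im[125:205,285:365-10],None,**k);b=cv2.resize(im[155:235,185:265],None,**k)
cv2.imwrite("pics/w3c.png",np.hstack([a[:, :310+110],b[:, :380]]))
```

```text
(no output)
```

View pics/w3c.png

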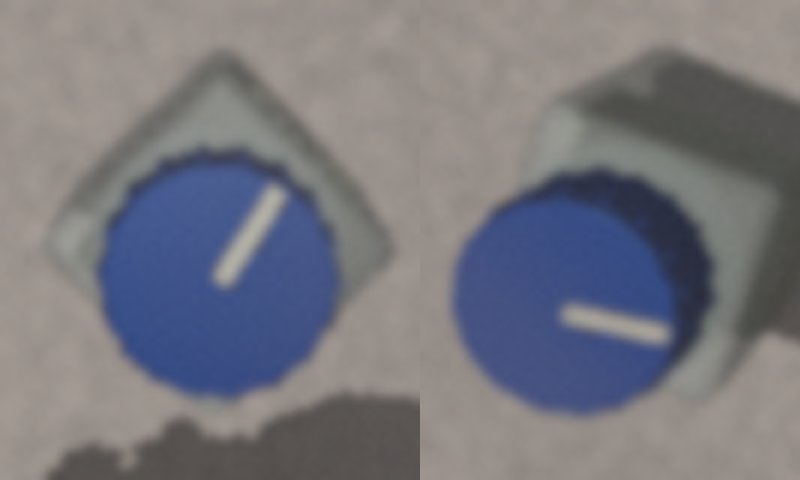

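Run:
```python
from h import *
C=cam("wrist"); f=lambda x,y:(285+x/6,125+y/6); g=lambda x,y:(185+(x-420)/6,155+y/6)
ang=lambda a,b: round(np.degrees(np.arctan2(*(world("wrist",b,96,C)-world("wrist",a,96,C))[1::-1])),1)
edges(C,f(220,82),f(388,250),f(50,240),66,f(222,281)); print(ang(f(222,281),f(275,190)))
edges(C,g(778,190),g(567,105),g(700,400),66,g(566,308)); print(ang(g(566,308),g(668,335)))
go([556,336,69],np.radians(67.7)); 
a=np.radians(6.5)
for c in ((33,64),(-33,64)): print(np.array([558,122])+np.array([[np.cos(a),-np.sin(a)],[np.sin(a),np.cos(a)]])@c)
```

```text
edge 40.6 -66.7
edge 39.6 -159.8
cap [554.7 338.3  96. ]
38.0
edge 39.1 134.7
edge 43.2 -136.0
cap [440.4 348.4  96. ]
-38.0
row [0.376 0.042 3.015] [-0.  0.  0.] from [546.9 319.4 219.8] yaw 67.7 q6 2.36 t 14.2
[583.54286556 189.32430482]
[517.96712308 181.85289271]
```

Run:
```python
from h import *
go([554.7,338.3,70])
```

```text
row [4.090e-01 1.000e-03 2.995e+00] [-0.  0. -0.] from [546.9 319.4 219.8] yaw 67.7 q6 2.36 t 14.2
```

>>> send_rows --moves '[[[0.4,0,0.5,0,0,0],[0.41,0,1.3,0,0,0],[0.41,0,2.0,0,0,0],[0.41,0,2.5,0,0,0],[0.41,0,2.8,0,0,0],[0.41,0,3,0,0,0],[0.41,0,3,0,0,0],[0.41,0,3,0,0,0]]]'

```text
time_s: 15.05
tcp_pos: [555.2, 338.4, 70.5]
orientation: [0.832, 0.555, 0.0, 0.0]
contact_force: [0.3, -0.2, -0.4]
width: 0.62
```

>>> send_rows --moves '[[[0,0,0,0,0,0],[0,0,0,0,0,0],[0,0,0,0,0,0],[0,0,0,0,0,0],[0,0,-0.4,0,0,0],[0,0,-1.2,0,0,0],[0,0,-2,0,0,0],[0,0,-3,0,0,0],[0,0,-3.6,0,0,0],[0,0,-3.6,0,0,0]]]' --jaw 0

```text
time_s: 16.05
tcp_pos: [556.1, 338.9, 255.3]
orientation: [0.832, 0.555, 0.004, 0.001]
contact_force: [-0.4, 0.3, -0.2]
width: 0.423
```

Run:
```python
from h import *
go([583.5,189.3,250],np.radians(52.5))
```

```text
row [-2.553  1.654  0.101] [ 0.04 -0.05  1.87] from [556.1 338.9 255.3] yaw 67.4 q6 2.38 t 16.1
```

>>> send_rows --moves '[[[-0.6,0.4,0,0,0,0.5],[-1.3,0.8,0.05,0,0,1],[-2,1.3,0.1,0,0,1.5],[-2.4,1.55,0.1,0,0,1.85],[-2.55,1.65,0.1,0,0,1.85],[-2.55,1.65,0.1,0,0,1.85],[-2.55,1.65,0.1,0,0,1.85]]]'

```text
time_s: 16.75
tcp_pos: [581.9, 189.6, 244.6]
orientation: [0.896, 0.444, -0.0, -0.0]
contact_force: [-0.2, 1.2, 0.1]
width: 0.425
```

Run:
```python
from h import *
go([583.5,189.3,75])
C=look("w4.png","handle_mid",118)
im=cv2.imread("pics/w4.png");a=np.radians(6.5); Rm=np.array([[np.cos(a),-np.sin(a)],[np.sin(a),np.cos(a)]])
P=lambda x,y,z: tuple(int(round(v)) for v in pix("wrist",[*(np.array([558,122])+Rm@[x,y]),z],C))
for q in ((134,94),(134,-94),(-134,-94),(-134,94)): cv2.circle(im,P(*q,40),4,(0,0,255),1)
for q in (130,-130): cv2.circle(im,P(q,0,118),4,(255,0,255),1)
cv2.circle(im,P(33,-64,100),4,(0,255,255),1)
cv2.imwrite("pics/w4o.png",cv2.resize(im,(800,500)))
```

```text
row [0.015 0.031 3.392] [-0. -0.  0.] from [581.9 189.6 244.6] yaw 52.7 q6 2.4 t 16.8
handle_mid 0.95 [342. 187.] n 7046 rect [array([345.8, 216.6]), array([144.5, 219.3]), np.float64(45.5)] [600.3 181.6 118. ]
```

View pics/w4o.png

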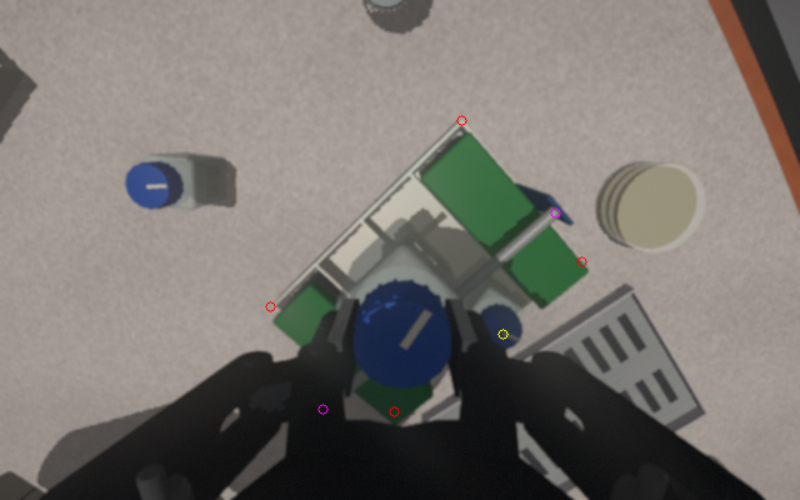

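>>> send_rows --moves '[[[-0.01,0.055,0.6,0,0,0],[-0.01,0.055,1.2,0,0,0],[-0.01,0.055,1.8,0,0,0],[-0.01,0.055,2.3,0,0,0],[-0.01,0.055,2.6,0,0,0],[-0.01,0.055,2.9,0,0,0],[-0.01,0.055,3.15,0,0,0],[-0.01,0.055,3.3,0,0,0],[-0.01,0.055,3.39,0,0,0],[-0.01,0.055,3.39,0,0,0]]]'

```text
time_s: 17.85
tcp_pos: [584.1, 187.3, 75.8]
orientation: [0.896, 0.444, 0.001, -0.0]
contact_force: [-0.4, 1.2, -0.1]
width: 0.427
```

>>> send_rows --moves '[[[0,0,0,0,0,-1],[0,0,0,0,0,-2],[0,0,0,0,0,-3],[0,0,0,0,0,-4],[0,0,0,0,0,-5],[0,0,0,0,0,-6],[0,0,0,0,0,-7],[0,0,0,0,0,-8],[0,0,0,0,0,-9],[0,0,0,0,0,-10],[0,0,0,0,0,-11],[0,0,0,0,0,-12]]]'

```text
time_s: 19.05
tcp_pos: [583.9, 187.6, 75.7]
orientation: [0.267, 0.964, 0.001, -0.0]
contact_force: [-0.4, 4.0, -2.3]
width: 0.421
```

>>> send_rows --moves '[[[0,0,0,0,0,-1],[0,0,0,0,0,-2],[0,0,0,0,0,-3],[0,0,0,0,0,-4],[0,0,0,0,0,-5],[0,0,0,0,0,-6],[0,0,0,0,0,-7],[0,0,0,0,0,-8],[0,0,0,0,0,-9],[0,0,0,0,0,-10],[0,0,0,0,0,-11],[0,0,0,0,0,-12]]]'

```text
time_s: 20.25
tcp_pos: [583.8, 187.4, 75.7]
orientation: [-0.537, 0.843, 0.0, 0.0]
contact_force: [-1.5, 1.8, 0.7]
width: 0.424
```

>>> send_rows --moves '[[[0,0,0,0,0,-1],[0,0,0,0,0,-2],[0,0,0,0,0,-3],[0,0,0,0,0,-4],[0,0,0,0,0,-5],[0,0,0,0,0,-6],[0,0,0,0,0,-7],[0,0,0,0,0,-8],[0,0,0,0,0,-9],[0,0,0,0,0,-10],[0,0,0,0,0,-10.2],[0,0,0,0,0,-10.2]]]'

```text
time_s: 21.45
tcp_pos: [584.1, 187.2, 75.7]
orientation: [0.957, -0.292, 0.0, -0.0]
contact_force: [-1.7, 1.9, 0.3]
width: 0.427
```

>>> send_rows --moves '[[[0,0,0,0,0,0],[0,0,0,0,0,0],[0,0,0,0,0,0],[0,0,-0.3,0,0,0],[0,0,-0.8,0,0,0],[0,0,-1.6,0,0,0],[0,0,-2.5,0,0,0],[0,0,-3,0,0,0],[0,0,-3,0,0,1],[0,0,-3,0,0,2],[0,0,-3,0,0,3],[0,0,-3,0,0,4]]]' --jaw 0.62

```text
time_s: 22.65
tcp_pos: [583.9, 186.7, 225.4]
orientation: [0.838, -0.546, 0.0, 0.0]
contact_force: [-0.1, 0.3, -0.7]
width: 0.619
```

Run:
```python
from h import *
go([445,342,225])
shot("top","t2.png")
for o in env.search_frame("top","captop1"): print(np.round(o["uv"]),round(o["score"],2),np.round(world("top",o["uv"],96)))
```

```text
row [-3.965  1.286  0.006] [-0. -0.  0.] from [583.9 186.7 225.4] yaw -66.2 q6 -1.81 t 22.6
[318. 197.] 0.66 [612.  63.  96.]
[164. 192.] 0.46 [629. 483.  96.]
```

>>> send_rows --moves '[[[-0.7,0.2,0,0,0,1],[-1.4,0.4,0,0,0,2],[-2.1,0.6,0,0,0,3],[-2.8,0.9,0,0,0,4],[-3.4,1.1,0,0,0,5],[-3.8,1.2,0,0,0,6],[-3.97,1.28,0,0,0,7],[-3.97,1.28,0,0,0,8],[-3.97,1.28,0,0,0,9],[-3.97,1.28,0,0,0,10],[-3.97,1.28,0,0,0,11],[-3.97,1.28,0,0,0,12]]]'

```text
time_s: 23.95
tcp_pos: [444.1, 341.5, 225.3]
orientation: [-0.158, 0.987, -0.0, 0.0]
contact_force: [0.6, -0.3, 0.1]
width: 0.619
```

>>> send_rows --moves '[[[0,0,0,0,0,1],[0,0,0,0,0,2],[0,0,0,0,0,3],[0,0,0,0,0,4],[0,0,0,0,0,5],[0,0,0,0,0,6],[0,0,0,0,0,7],[0,0,0,0,0,8],[0,0,0,0,0,9],[0,0,0,0,0,10],[0,0,0,0,0,11],[0,0,0,0,0,12]]]'

```text
time_s: 25.15
tcp_pos: [444.2, 341.5, 225.3]
orientation: [0.628, 0.778, 0.0, 0.0]
contact_force: [0.1, 0.3, 0.7]
width: 0.624
```

>>> send_rows --moves '[[[0,0,0,0,0,0.7],[0,0,0,0,0,1.4],[0,0,0,0,0,1.4],[0,0,0,0,0,1.4]]]'

```text
time_s: 25.55
tcp_pos: [444.1, 341.5, 225.3]
orientation: [0.699, 0.715, 0.0, 0.0]
contact_force: [0.3, 0.3, 0.4]
width: 0.624
```

Run:
```python
from h import *
go([440.4,348.4,70]); C=look("w5.png")
im=cv2.imread("pics/w5.png")
cv2.imwrite("pics/w5o.png",np.hstack([cv2.resize(im[130:250,250:390],None,fx=4,fy=4,interpolation=cv2.INTER_CUBIC), cv2.resize(im[200:400,500:640],(336,480))])[:, :800])
```

```text
row [ 0.139 -0.072  3.106] [0. 0. 0.] from [444.1 341.5 225.3] yaw 91.3 q6 2.05 t 25.6
captop1 0.85 [314. 185.] n 1258 rect [array([317.5, 182.5]), array([39., 39.]), np.float64(90.0)] [435.6 348.3  96. ]
captop1 0.84 [540.  38.] n 2079 rect [array([539.8,  40.8]), array([44. , 58.1]), np.float64(68.2)] [630.5 485.2  96. ]
```

View pics/w5o.png

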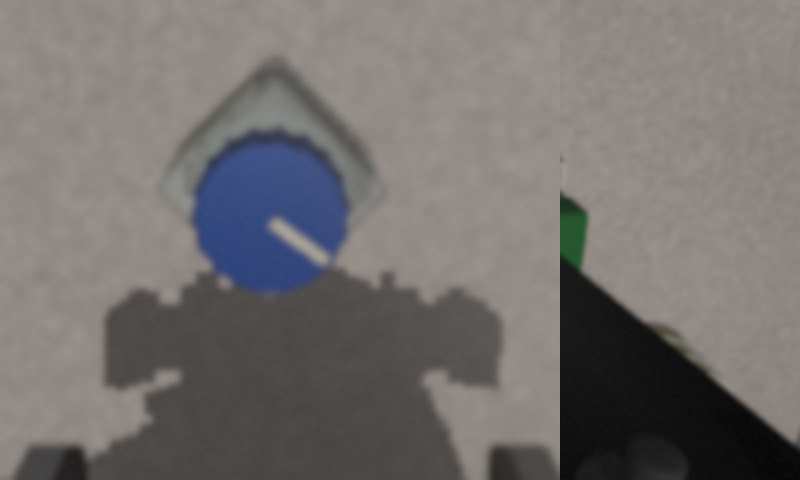

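Run:
```python
from h import *
p=world("wrist",(317.8,184),96); print(p); go([p[0],p[1],70.5])
```

```text
[439.64922134 349.25023008  96.        ]
row [ 0.157 -0.086  3.096] [-0.  0. -0.] from [444.1 341.5 225.3] yaw 91.2 q6 2.06 t 25.6
```

>>> send_rows --moves '[[[0.15,-0.08,0.5,0,0,0],[0.15,-0.08,1.3,0,0,0],[0.15,-0.08,2.0,0,0,0],[0.15,-0.08,2.5,0,0,0],[0.15,-0.08,2.9,0,0,0],[0.15,-0.08,3.1,0,0,0],[0.15,-0.08,3.1,0,0,0],[0.15,-0.08,3.1,0,0,0]]]'

```text
time_s: 26.45
tcp_pos: [440.4, 349.3, 71.1]
orientation: [0.7, 0.714, 0.0, 0.0]
contact_force: [0.2, 0.2, -0.4]
width: 0.623
```

>>> send_rows --moves '[[[0,0,0,0,0,0],[0,0,0,0,0,0],[0,0,0,0,0,0],[0,0,0,0,0,0],[0,0,-0.4,0,0,0],[0,0,-1.2,0,0,0],[0,0,-2,0,0,0],[0,0,-3,0,0,0],[0,0,-3.6,0,0,0],[0,0,-3.6,0,0,0]]]' --jaw 0

```text
time_s: 27.45
tcp_pos: [441.3, 349.8, 255.5]
orientation: [0.701, 0.713, 0.004, 0.001]
contact_force: [-0.1, 0.9, -1.0]
width: 0.424
```

Run:
```python
from h import *
go([518.1,179.9,250],np.radians(52))
```

```text
row [-3.426  1.473  0.107] [ 0.04 -0.05  4.88] from [441.3 349.8 255.5] yaw 91.0 q6 2.07 t 27.4
```

>>> send_rows --moves '[[[-0.6,0.25,0,0,0,0.8],[-1.3,0.6,0.05,0,0,1.6],[-2,0.9,0.1,0,0,2.4],[-2.7,1.2,0.1,0,0,3.2],[-3.2,1.4,0.1,0,0,4],[-3.43,1.47,0.1,0,0,4.85],[-3.43,1.47,0.1,0,0,4.85],[-3.43,1.47,0.1,0,0,4.85],[-3.43,1.47,0.1,0,0,4.85]]]'

```text
time_s: 28.35
tcp_pos: [516.1, 179.6, 245.1]
orientation: [0.897, 0.442, -0.0, -0.0]
contact_force: [-0.1, 0.5, -0.4]
width: 0.424
```

Run:
```python
from h import *
go([518.1,179.9,75.5])
```

```text
row [0.029 0.029 3.392] [-0.  0. -0.] from [516.1 179.6 245.1] yaw 52.4 q6 2.41 t 28.4
```

>>> send_rows --moves '[[[0.02,0.02,0.6,0,0,0],[0.02,0.02,1.2,0,0,0],[0.02,0.02,1.8,0,0,0],[0.02,0.02,2.3,0,0,0],[0.02,0.02,2.6,0,0,0],[0.02,0.02,2.9,0,0,0],[0.02,0.02,3.15,0,0,0],[0.02,0.02,3.3,0,0,0],[0.02,0.02,3.39,0,0,0],[0.02,0.02,3.39,0,0,0]]]'

```text
time_s: 29.35
tcp_pos: [518.1, 179.5, 76.2]
orientation: [0.898, 0.441, 0.0, -0.0]
contact_force: [0.6, 0.4, -0.6]
width: 0.422
```

>>> send_rows --moves '[[[0,0,0,0,0,-1],[0,0,0,0,0,-2],[0,0,0,0,0,-3],[0,0,0,0,0,-4],[0,0,0,0,0,-5],[0,0,0,0,0,-6],[0,0,0,0,0,-7],[0,0,0,0,0,-8],[0,0,0,0,0,-9],[0,0,0,0,0,-10],[0,0,0,0,0,-11],[0,0,0,0,0,-12]]]'

```text
time_s: 30.55
tcp_pos: [517.8, 179.6, 76.1]
orientation: [0.271, 0.963, 0.0, -0.0]
contact_force: [-2.0, 1.7, -2.0]
width: 0.426
```

>>> send_rows --moves '[[[0,0,0,0,0,-1],[0,0,0,0,0,-2],[0,0,0,0,0,-3],[0,0,0,0,0,-4],[0,0,0,0,0,-5],[0,0,0,0,0,-6],[0,0,0,0,0,-7],[0,0,0,0,0,-8],[0,0,0,0,0,-9],[0,0,0,0,0,-10],[0,0,0,0,0,-11],[0,0,0,0,0,-12]]]'

```text
time_s: 31.75
tcp_pos: [517.9, 179.6, 76.2]
orientation: [-0.534, 0.845, 0.0, 0.0]
contact_force: [-0.7, 0.8, 0.1]
width: 0.423
```

>>> send_rows --moves '[[[0,0,0,0,0,-1],[0,0,0,0,0,-2],[0,0,0,0,0,-3],[0,0,0,0,0,-4],[0,0,0,0,0,-5],[0,0,0,0,0,-6],[0,0,0,0,0,-7],[0,0,0,0,0,-8],[0,0,0,0,0,-9],[0,0,0,0,0,-10],[0,0,0,0,0,-11],[0,0,0,0,0,-11]]]'

```text
time_s: 32.95
tcp_pos: [518.3, 179.4, 76.2]
orientation: [0.971, -0.239, 0.0, -0.0]
contact_force: [0.3, 0.6, 0.1]
width: 0.425
```

>>> send_rows --moves '[[[0,0,0,0,0,0],[0,0,0,0,0,0],[0,0,0,0,0,0],[0,0,-0.3,0,0,0],[0,0,-0.8,0,0,0],[0,0,-1.6,0,0,0],[0,0,-2.5,0,0,0],[0,0,-3.4,0,0,0],[0,0,-4,0,0,1],[0,0,-4,0,0,2],[0,0,-4,0,0,3],[0,0,-4,0,0,4]]]' --jaw 0.62

```text
time_s: 34.15
tcp_pos: [518.0, 179.0, 276.1]
orientation: [0.865, -0.501, 0.0, -0.0]
contact_force: [-0.4, 0.8, -0.6]
width: 0.616
```

Run:
```python
from h import *
go([500,125,320],np.radians(186.5-360)); go([500,125,320])
```

```text
row [ 0.759  0.848 -0.878] [-0.    0.   14.16] from [518.  179.  276.1] yaw -60.2 q6 -1.91 t 34.1
row [ 0.759  0.848 -0.878] [-0. -0.  0.] from [518.  179.  276.1] yaw -60.2 q6 -1.91 t 34.1
```

>>> send_rows --moves '[[[0.3,0.4,-0.4,0,0,1],[0.5,0.8,-0.8,0,0,2],[0.5,1.0,-0.9,0,0,3],[0.5,1.0,-0.9,0,0,4],[0.5,1.0,-0.9,0,0,5],[0.5,1.0,-0.9,0,0,6],[0.5,1.0,-0.9,0,0,7],[0.5,1.0,-0.9,0,0,8],[0.5,1.0,-0.9,0,0,9],[0.5,1.0,-0.9,0,0,10],[0.5,1.0,-0.9,0,0,11],[0.5,1.0,-0.9,0,0,12]]]' --jaw 0.4

```text
time_s: 35.35
tcp_pos: [487.2, 132.2, 320.8]
orientation: [-0.206, 0.978, -0.0, -0.0]
contact_force: [-0.2, -0.0, 0.4]
width: 0.393
```

>>> send_rows --moves '[[[0,0,0,0,0,1],[0,0,0,0,0,2.2],[0,0,0,0,0,2.2],[0,0,0,0,0,2.2],[0,0,0,0,0,2.2]]]'

```text
time_s: 35.85
tcp_pos: [487.3, 132.2, 320.8]
orientation: [-0.059, 0.998, -0.0, 0.0]
contact_force: [1.3, 0.3, -0.1]
width: 0.398
```

Run:
```python
from h import *
C=look("w6.png","carrier",40); go([540,125,320],np.radians(-173.5))
cv2.imwrite("pics/w6o.png",cv2.resize(cv2.imread("pics/w6.png")[0:320,100:580],(800,533),interpolation=cv2.INTER_CUBIC))
np.save("C6.npy",np.array([C[0],C[1],C[2],C[3]])); np.save("T6.npy",C[4])
shot("top","t3.png")
for o in env.search_frame("top","captop1"): print(np.round(o["uv"]),round(o["score"],2),np.round(world("top",o["uv"],96)))
```

```text
carrier 0.79 [305. 199.] n 8191 rect [array([307. , 220.5]), array([199., 132.]), np.float64(90.0)] [539.7 112.3  40. ]
row [-1.03  -0.267  0.016] [-0.   -0.    0.03] from [487.3 132.2 320.8] yaw -173.3 q6 -0.02 t 36.0
[319. 199.] 0.63 [607.  60.  96.]
[319. 204.] 0.53 [593.  61.  96.]
[163. 192.] 0.5 [629. 486.  96.]
```

View pics/w6o.png

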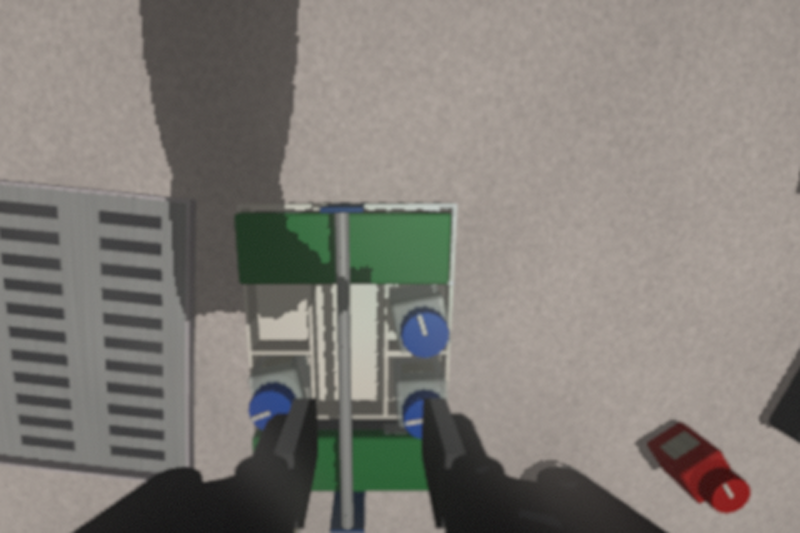

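Run:
```python
from h import *
C=(*np.load("C6.npy"),np.load("T6.npy")); f=lambda x,y:(100+x*.6,y*.6)
for p,z in (((342,212),118),((345,400),118),((347,525),118),((457,207),40),((237,211),78),((452,212),78),((425,332),100)): print(p,np.round(world("wrist",f(*p),z,C),1))
```

```text
(342, 212) [430.4 106.1 118. ]
(345, 400) [572.  123.2 118. ]
(347, 525) [687.9 137.  118. ]
(457, 207) [418.1 199.2  40. ]
(237, 211) [441.   22.6  78. ]
(452, 212) [422.  189.1  78. ]
(425, 332) [514.8 179.5 100. ]
```

Run:
```python
from h import *
go([559,121.5,99],np.radians(-173.2))
```

```text
row [-1.399 -0.381  4.436] [-0.    0.   -0.01] from [487.3 132.3 320.8] yaw -173.3 q6 -0.02 t 36.0
```

>>> send_rows --moves '[[[-0.8,-0.2,0.6,0,0,0],[-1.4,-0.38,1.5,0,0,0],[-1.4,-0.38,2.3,0,0,0],[-1.4,-0.38,3,0,0,0],[-1.4,-0.38,3.6,0,0,0],[-1.4,-0.38,4,0,0,0],[-1.4,-0.38,4.3,0,0,0],[-1.4,-0.38,4.43,0,0,0],[-1.4,-0.38,4.43,0,0,0],[-1.4,-0.38,4.43,0,0,0],[-1.4,-0.38,4.43,0,0,0]]]'

```text
time_s: 37.15
tcp_pos: [559.6, 121.5, 100.3]
orientation: [-0.058, 0.998, 0.0, 0.001]
contact_force: [0.3, 0.8, -0.2]
width: 0.398
```

```bash
cat >> h.py <<'E'
def ft(n=8):
    F=[];T=[]
    for _ in range(n):
        env.camera("top"); s=env.sense(); F.append(s["contact_force"]);T.append(s["ft_torque"])
    M=R.from_quat(s["orientation"]).as_matrix()
    print("F",np.round(np.mean(F,0),2),"sd",np.round(np.std(F,0),2),"T tool",np.round(np.mean(T,0)@M,3),"sd",np.round(np.std(T,0),3),"tcp",np.round(s["tcp_pos"],1),"w",round(s["width"],3),"t",s["time_s"])
E
python3 -c "
from h import *
ft(8)"
```

```text
F [ 0.21 -0.2   0.23] sd [0.38 0.56 0.41] T tool [ 0.007 -0.007 -0.01 ] sd [0.02  0.032 0.027] tcp [559.  121.5  99.4] w 0.396 t 37.55
```

>>> send_rows --moves '[[[0,0,0,0,0,0],[0,0,0,0,0,0],[0,0,0,0,0,0],[0,0,0,0,0,0],[0,0,0,0,0,0],[0,0,0,0,0,0]]]' --jaw 0

```text
time_s: 38.15
tcp_pos: [559.0, 121.4, 99.4]
orientation: [-0.058, 0.998, -0.0, 0.0]
contact_force: [-1.3, -1.2, 3.0]
width: 0.096
```

```bash
python3 -c "
from h import *
ft(8)"
```

```text
F [-1.63 -1.57  4.18] sd [0.35 0.39 0.55] T tool [ 0.28   0.316 -0.075] sd [0.036 0.031 0.021] tcp [559.1 121.4  99.4] w 0.091 t 38.55
```

>>> send_rows --moves '[[[0,0,-0.03,0,0,0],[0,0,-0.06,0,0,0],[0,0,-0.09,0,0,0],[0,0,-0.12,0,0,0],[0,0,-0.12,0,0,0],[0,0,-0.12,0,0,0]]]'

```text
time_s: 39.15
tcp_pos: [558.9, 121.5, 105.2]
orientation: [-0.058, 0.998, 0.0, -0.0]
contact_force: [-0.1, -0.2, -6.1]
width: 0.091
```

```bash
python3 -c "
from h import *
ft(8)"
```

```text
F [-0.03  0.26 -6.32] sd [0.58 0.54 0.52] T tool [-0.089  0.154 -0.034] sd [0.026 0.044 0.026] tcp [559.  121.5 105.3] w 0.09 t 39.55
```

>>> send_rows --moves '[[[0,0,0.04,0,0,0],[0,0,0.08,0,0,0],[0,0,0.115,0,0,0],[0,0,0.115,0,0,0],[0,0,0.115,0,0,0]]]'

```text
time_s: 40.05
tcp_pos: [558.9, 121.4, 99.7]
orientation: [-0.058, 0.998, -0.0, 0.0]
contact_force: [-3.5, -0.3, -0.8]
width: 0.093
```

>>> send_rows --moves '[[[0,0,0,0,0,0],[0,0,0,0,0,0],[0,0,0,0,0,0],[-0.4,0,0,0,0,0],[-0.8,0,0,0,0,0],[-1.12,0,0,0,0,0],[-1.12,0,0,0,0,0],[-1.12,0,0,0,0,0],[-1.12,0,0,0,0,0]]]' --jaw 0.35

```text
time_s: 40.95
tcp_pos: [613.9, 127.9, 99.5]
orientation: [-0.058, 0.998, 0.0, -0.0]
contact_force: [-0.1, -0.4, -0.3]
width: 0.348
```

>>> send_rows --moves '[[[0,0,0,0,0,0],[0,0,0,0,0,0],[0,0,0,0,0,0],[0,0,0,0,0,0],[0,0,0,0,0,0],[0,0,-0.03,0,0,0],[0,0,-0.06,0,0,0],[0,0,-0.09,0,0,0],[0,0,-0.12,0,0,0],[0,0,-0.12,0,0,0],[0,0,-0.12,0,0,0]]]' --jaw 0

```text
time_s: 42.05
tcp_pos: [614.7, 127.9, 105.4]
orientation: [-0.058, 0.998, -0.0, -0.0]
contact_force: [-0.1, 0.2, -8.4]
width: 0.094
```

```bash
python3 -c "
from h import *
ft(8)"
```

```text
F [ 0.01 -0.11 -8.19] sd [0.45 0.55 0.56] T tool [ 0.014  0.015 -0.004] sd [0.016 0.032 0.036] tcp [614.7 127.9 105.6] w 0.092 t 42.45
```

>>> send_rows --moves '[[[0,0,-0.05,0,0,0],[0,0,-0.1,0,0,0],[0,0,-0.15,0,0,0],[0,0,-0.22,0,0,0],[0,0,-0.3,0,0,0],[0,0,-0.3,0,0,0],[0,0,-0.3,0,0,0]]]'

```text
time_s: 43.15
tcp_pos: [614.7, 127.9, 120.7]
orientation: [-0.058, 0.998, -0.0, 0.0]
contact_force: [-0.1, 0.3, -8.7]
width: 0.095
```

Run:
```python
from h import *
ft(8)
im=shot("scene","s2.png"); shot("wrist","w7.png")
cv2.imwrite("pics/s2c.png",cv2.resize(cv2.cvtColor(im,cv2.COLOR_RGB2BGR)[140:270,200:460],(780,390),interpolation=cv2.INTER_CUBIC))
```

```text
F [-0.15  0.04 -8.12] sd [0.5  0.5  0.36] T tool [0.013 0.015 0.018] sd [0.024 0.021 0.028] tcp [614.7 127.9 120.5] w 0.093 t 43.55
```

View pics/s2c.png

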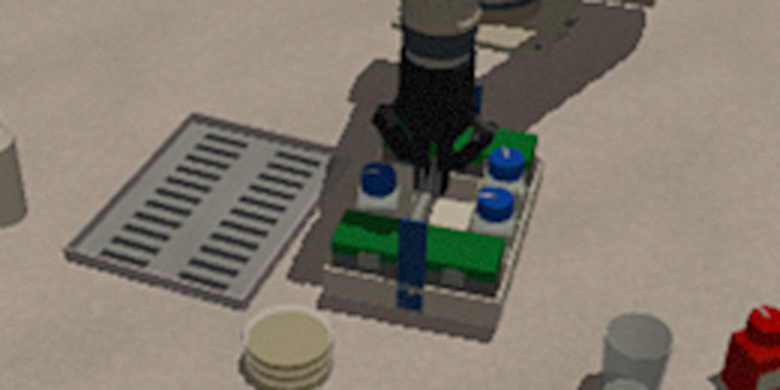

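>>> send_rows --moves '[[[0,0,-0.03,0,0,0],[0,0,-0.1,0,0,0],[0,0,-0.2,0,0,0],[0,0,-0.32,0,0,0],[0,0,-0.45,0,0,0],[0,0,-0.57,0,0,0],[0,0,-0.67,0,0,0],[0,0,-0.75,0,0,0],[0,0,-0.8,0,0,0],[0,0,-0.8,0,0,0],[0,0,-0.8,0,0,0]]]'

```text
time_s: 44.75
tcp_pos: [614.6, 127.9, 160.4]
orientation: [-0.058, 0.998, 0.0, -0.0]
contact_force: [-1.2, -1.0, -8.3]
width: 0.09
```

>>> send_rows --moves '[[[0,-0.03,0,0,0,0],[0,-0.1,0,0,0,0],[0,-0.2,0,0,0,0.03],[0,-0.34,0,0,0,0.06],[0,-0.5,0,0,0,0.1],[0,-0.7,0,0,0,0.15],[0,-0.9,0,0,0,0.2],[0,-1.1,0,0,0,0.25],[0,-1.3,0,0,0,0.3],[-0.01,-1.5,0,0,0,0.35],[-0.01,-1.7,0,0,0,0.4],[-0.01,-1.9,0,0,0,0.45]]]'

```text
time_s: 45.95
tcp_pos: [626.2, 32.7, 160.5]
orientation: [-0.026, 1.0, -0.0, -0.0]
contact_force: [-0.0, 0.3, -8.4]
width: 0.094
```

>>> send_rows --moves '[[[0,-0.2,0,0,0,0.03],[0,-0.4,0,0,0,0.06],[0,-0.6,0,0,0,0.1],[0,-0.8,0,0,0,0.13],[0,-1.0,0,0,0,0.17],[0,-1.2,0,0,0,0.2],[0,-1.4,0,0,0,0.23],[0,-1.6,0,0,0,0.26],[0,-1.8,0,0,0,0.29],[0,-2.0,0,0,0,0.32],[0,-2.2,0,0,0,0.34],[0,-2.4,0,0,0,0.36]]]'

```text
time_s: 47.15
tcp_pos: [632.5, -87.0, 160.5]
orientation: [-0.001, 1.0, -0.0, -0.0]
contact_force: [0.4, -0.4, -9.2]
width: 0.093
```

Run:
```python
from h import *
go([648.7,-147,160],np.radians(-179.7))
s=env.sense();print(s["contact_force"],s["ft_torque"],s["width"])
```

```text
row [-0.322 -1.2    0.01 ] [-0.   -0.   -0.02] from [632.5 -87.  160.5] yaw -179.9 q6 -0.27 t 47.1
[ 0.44944813 -0.40172582 -9.23506983] [ 0.01075431  0.00408292 -0.07724669] 0.09304478680674529
```

>>> send_rows --moves '[[[-0.03,-0.15,0,0,0,0],[-0.07,-0.32,0,0,0,0],[-0.12,-0.5,0,0,0,0],[-0.17,-0.68,0,0,0,0],[-0.22,-0.85,0,0,0,0],[-0.26,-1.0,0,0,0,0],[-0.29,-1.1,0,0,0,0],[-0.31,-1.17,0,0,0,0],[-0.32,-1.2,0,0,0,0],[-0.32,-1.2,0,0,0,0],[-0.32,-1.2,0,0,0,0]]]'

```text
time_s: 48.25
tcp_pos: [648.5, -145.9, 160.5]
orientation: [-0.001, 1.0, 0.0, -0.0]
contact_force: [-0.8, 0.3, -8.5]
width: 0.093
```

Run:
```python
from h import *
ft(5); go([648.7,-147,160],np.radians(-179.7))
C=cam("wrist"); im=cv2.cvtColor(shot("wrist","w8.png"),cv2.COLOR_RGB2BGR)
for q in ((150,112),(150,-112),(-150,-112),(-150,112)):
    p=pix("wrist",[592.7+q[0],-147+q[1],18],C); print(q,np.round(p)); cv2.circle(im,tuple(int(v) for v in p),4,(0,0,255),1)
cv2.imwrite("pics/w8o.png",cv2.resize(im,(800,500)))
```

```text
F [-0.3  -0.24 -8.61] sd [0.41 0.18 0.27] T tool [ 0.011  0.002 -0.015] sd [0.028 0.018 0.027] tcp [ 648.6 -146.   160.6] w 0.093 t 48.5
row [-0.002 -0.021  0.012] [-0.    0.   -0.02] from [ 648.6 -146.   160.6] yaw -179.8 q6 -0.35 t 48.5
(150, 112) [420. 272.]
(150, -112) [221. 271.]
(-150, -112) [190. -45.]
(-150, 112) [453. -44.]
```

View pics/w8o.png

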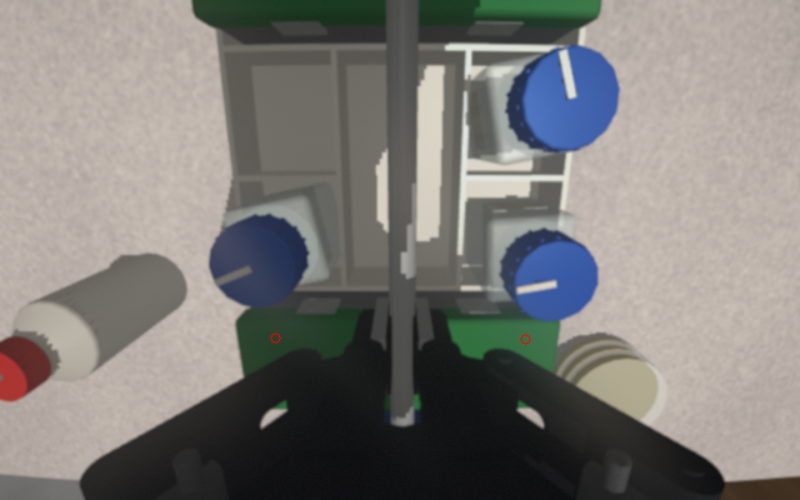

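>>> send_rows --moves '[[[0,-0.01,0.05,0,0,0],[0,-0.02,0.13,0,0,0],[0,-0.02,0.24,0,0,0],[0,-0.02,0.36,0,0,0],[0,-0.02,0.5,0,0,0],[0,-0.02,0.63,0,0,0],[0,-0.02,0.76,0,0,0],[0,-0.02,0.87,0,0,0],[0,-0.02,0.96,0,0,0],[0,-0.02,1.03,0,0,0],[0,-0.02,1.06,0,0,0],[0,-0.02,1.06,0,0,0]]]'

```text
time_s: 49.75
tcp_pos: [648.6, -147.2, 107.4]
orientation: [-0.001, 1.0, 0.0, -0.0]
contact_force: [0.2, 0.0, -8.3]
width: 0.093
```

>>> send_rows --moves '[[[0,0,0.02,0,0,0],[0,0,0.04,0,0,0],[0,0,0.06,0,0,0],[0,0,0.075,0,0,0],[0,0,0.09,0,0,0],[0,0,0.1,0,0,0],[0,0,0.1,0,0,0],[0,0,0.1,0,0,0],[0,0,0.1,0,0,0]]]'

```text
time_s: 50.65
tcp_pos: [648.8, -147.3, 103.0]
orientation: [-0.001, 1.0, -0.0, 0.0]
contact_force: [-1.0, -0.7, -2.1]
width: 0.092
```

>>> send_rows --moves '[[[0,0,0.01,0,0,0],[0,0,0.02,0,0,0],[0,0,0.02,0,0,0],[0,0,0.02,0,0,0]]]'

```text
time_s: 51.05
tcp_pos: [648.8, -147.3, 102.9]
orientation: [-0.001, 1.0, -0.0, 0.001]
contact_force: [-3.8, -0.9, 6.6]
width: 0.09
```

>>> send_rows --moves '[[[0,0,0,0,0,0],[0,0,0,0,0,0],[0,0,0,0,0,0],[0,0,0,0,0,0],[0,0,-0.3,0,0,0],[0,0,-1,0,0,0],[0,0,-2,0,0,0],[0,0,-3,0,0,0],[0.5,0,-4,0,0,0],[1,0,-4.4,0,0,0],[1,0,-4.4,0,0,0],[1,0,-4.4,0,0,0]]]' --jaw 0.35

```text
time_s: 52.25
tcp_pos: [598.6, -147.4, 322.1]
orientation: [-0.001, 1.0, -0.0, 0.001]
contact_force: [-0.0, -0.7, -0.4]
width: 0.352
```

Run:
```python
from h import *
print(env.sense()["contact_force"])
im=cv2.cvtColor(shot("scene","s3.png"),cv2.COLOR_RGB2BGR); w=cv2.cvtColor(shot("wrist","w9.png"),cv2.COLOR_RGB2BGR)
cv2.imwrite("pics/f1.png",np.vstack([cv2.resize(w[0:300,100:540],(440,300)),cv2.resize(im[130:270,150:455],(440,202))]))
cv2.imwrite("pics/f1.png",cv2.resize(cv2.imread("pics/f1.png"),(525,600)))
```

```text
[-0.01784731 -0.72006252 -0.39958028]
```

View pics/f1.png

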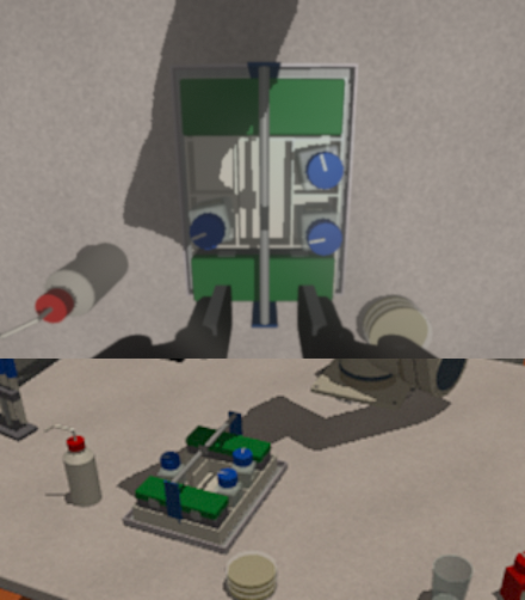

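Run:
```python
from h import *
im=cv2.cvtColor(env.camera("top"),cv2.COLOR_RGB2BGR)
for cname in ("top","scene"):
    if cname=="scene": env.camera("scene")
    for o in env.search_frame(cname,"bottle1"): print(cname,np.round(o["uv"]),round(o["score"],2),np.round(world(cname,o["uv"],60)))
w=cv2.imread("pics/w9.png")[110:220,245:400]
cv2.imwrite("pics/f2.png",np.vstack([cv2.resize(w,(640,454),interpolation=cv2.INTER_CUBIC)]))
cv2.imwrite("pics/f3.png",im)
```

```text
top [372. 216.] 0.87 [565. -83.  60.]
top [369. 192.] 0.67 [634. -78.  60.]
scene [454. 258.] 0.84 [655. 489.  60.]
scene [284. 202.] 0.61 [610. -85.  60.]
scene [249. 193.] 0.52 [ 609. -225.   60.]
```

View pics/f2.png

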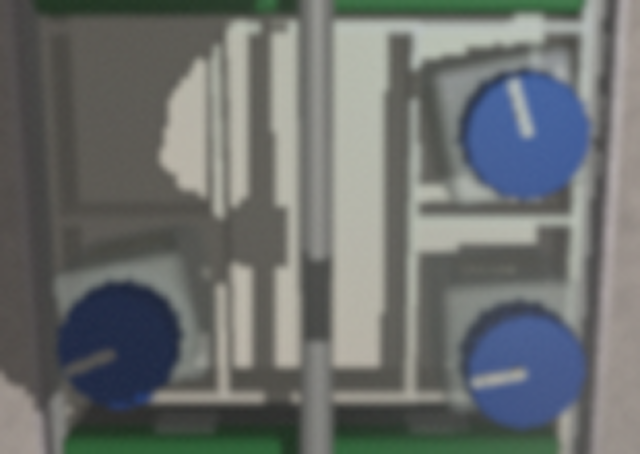

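View pics/f3.png

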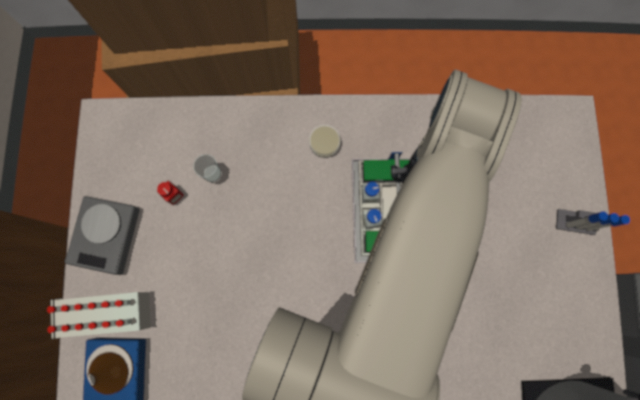

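```bash
python3 -c "
from plant import env
print(env.sense()['time_s']); print(env.hand_in())"
```

```text
52.55
the job is handed in; nothing more can be done
None
```

The carrier, with all three blue-capped bottles and both boxes aboard, is standing inside the metal loading tray, and I handed the job in at about 53 s. A last overhead view showed no fourth bottle on the bench.

- **Bottles:** Each of the three stands upright in its own compartment. In the last close picture the white lines put the caps at about 4.83, 4.84 and 4.89 rad from tight. That is about 277 to 280°, slightly past three quarters of a turn and short of the 5.4 stop. They started at about 0.13 to 0.28 rad, so each was turned roughly 4.6 to 4.7 rad; these angles are read by eye and could be several degrees off.
- **Balance:** A trial lift at the middle of the bar showed the full box at the far end. I moved my grip 56 mm that way, and the carrier then came up level with almost no turning moment left (0.015 N m at 8.2 N).
- **Setting down:** Contact came at tray-floor height, not on the rim. I pressed on until the force read about 7 N, then let go. The scene and wrist views show the carrier inside the rim, and the gripper is clear of everything.
- **Other glassware:** I did not touch the red bottle, the beaker, the wash bottle or the dishes.

One check disagreed: the mid-bar force alone put the balance point nearer 50 mm than 56 mm. I went with 56 mm because the moment reading there was close to zero.

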